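# Build the white wheel set on the grinder arbor

## Task

Build up the white grinding wheel set on the upright arbor: first the large white wheel, fully down on the arbor's flange, then the brass spacer ring, then the small white wheel, and last the black clamping collar, each lying flat on the one before. The wheels are brittle, so lower them all the way down instead of letting them drop, and leave the two pink wheels where they lie.

Things in the scene. Friction and masses are not known exactly. Their poses are not given: they have to be found in the camera images.
- arbor: Fixed upright wheel arbor, origin on its axis at table height, z up. Round green foot, 72 mm across; steel flange 40 mm across, upper face 16 mm above the table; from it a bright 16 mm spindle, straight to 57 mm, then tapering to a 6 mm nose at 66 mm. The 20 mm bores pass over it with 2 mm to spare all round. Undersides when seated: large wheel 16, spacer 30, small wheel 38, collar 50 mm above the table.
- white_wheel_large: Large WHITE grinding wheel, 58 mm diameter, 14 mm thick, about 75 g, with a grey card ring round its bore. Loose, lying flat on the table at the start; origin at the centre of its underside, z (its axis) up. Straight bore of 20 mm right through. Pinch it from above across its rim.
- white_wheel_small: Small WHITE grinding wheel, 44 mm diameter, 12 mm thick, about 35 g, with a grey card ring round its bore. Loose, lying flat on the table at the start; origin at the centre of its underside, z (its axis) up. Straight bore of 20 mm right through. Pinch it from above across its rim.
- spacer: Brass (yellow metal) spacer ring, 30 mm diameter, 8 mm thick, about 30 g. Loose, lying flat on the table at the start; origin at the centre of its underside, z (its axis) up. Straight bore of 20 mm right through. Pinch it from above across its rim.
- collar: Black clamping collar, 35 mm diameter, 10 mm thick, about 45 g, a bright set screw in its side. Loose, lying flat on the table at the start; origin at the centre of its underside, z (its axis) up. Straight bore of 20 mm right through. Pinch it from above across its rim.
- pink_wheel_large: Large PINK grinding wheel, same shape as the large white one (58 mm diameter, 14 mm thick): not wanted, stays where it lies. Origin at the centre of its underside.
- pink_wheel_small: Small PINK grinding wheel, same shape as the small white one (44 mm diameter, 12 mm thick): not wanted, stays where it lies. Origin at the centre of its underside.

How it is judged:
By the outcome, as a careful person would: the job done as asked, in the order asked, and still so for the second after the job is handed in, with the robot touching nothing.
It also fails if it takes over 96 s, if anything falls off the work surface, if the arm or the gripper's body presses on something with over 40 N, if the wrist force passes 120 N, or if a joint passes its speed limit or range.

## Robot

A 6-joint arm with a two-finger parallel gripper is mounted at the origin on a cart in front of the work surface, level with it; the furniture and walls round the work are solid. World frame = base frame: x ahead of the robot, y to its left, z up, the work surface at z = 0. Lengths are in mm, angles in rad, forces in N, time in s.
With the tool pointing down it reaches from about 350 to 975 mm from the base axis. Payload 7.1 kg.
Tool frame: the origin (TCP) lies on the mounting face of the last link; the fingertips stand 182 mm ahead of it and the grasp point (between the pads) lies 163 mm ahead of it (ctrl.tcp_to_tips is the distance from the TCP to the fingertips, in mm); z points along the fingers, y is the direction in which the jaws open and shut (so a half turn about z gives the same grasp; the last joint's range is limited). The gripper opens to 88 mm and grips with 3 to 60 N. Pads are 20 mm wide; open, the fingers measure 115 mm over their backs; the gripper's body (75 mm by 178 mm) begins 61 mm behind the grasp point.
Start: joints at [-1.194, 0.423, 1.63, -0, 1.089, -0.019], TCP at [240.983, -576.657, 404.675] pointing down, gripper open.
Joint ranges: [-3, 3], [-0.9, 2.11], [0.09, 2.58], [-1.31, 4.45], [0.11, 2.69], [-2.54, 2.54]. Speed limits (rad/s): [2.39, 2.39, 3.01, 3.14, 3.14, 3.14].

## Interface

Orientations are given as a rotation vector (axis times angle).
In Python, from workcell import ctrl gives the robot as it stands. The module is installed in compiled form; this text tells all that it offers.
- The arm moves only by the tool send_rows, never from a script. Its argument "commands" is a list of rows, each an object with "translation": the shift along the world's x, y, z normalised to -1 to 1, where 1 is 0.1 m, a list of three; "twist": the turn, a rotation vector about the world's x, y, z normalised to -1 to 1, where 1 is 0.5 rad, a list of three. A call has exactly 10 rows; each row is the pose to reach, as a shift and turn from the pose commanded when the call began; what a row does not reach only later rows make up. A row lasts 1/10 s, in which the tool goes at most 50 mm and 8.59 degrees, less where a joint would pass 70% of its speed; a pose out of reach is approached as far as the arm can. A call with a number of a shift or a turn outside -1 to 1 is refused whole. A call with a gripper value outside its range is refused whole. "grip" is the closure, from -1 (fully open) to 1 (shut), set as the call begins (left out, the last holds). The fingers move at their own pace and stop on an object; the grip force is fixed at half the most. Time passes only in rows, so rows that repeat a pose let the fingers close, or fill a call up. It gives the time, the measured TCP pose, the force and the opening at its end, in the units of the state.
- ctrl.get_obs(): the state, without advancing time (a new reading comes with each control period).
- ctrl.get_image(name): name is "side" or "top"; returns a dict with "img" (384x512x3 uint8, red, green, blue), "intrinsics" (3x3 intrinsics, pixels), "cam_to_world" (4x4, takes a point from camera to world coordinates). Camera axes: x right, y down, z forward; pixel columns grow to the right and rows downward; lengths in mm; the calibration is good to about 2 mm. A picture is of the moment at which its call begins. There is no depth.
- ctrl.close_job(): hands the job in, once; it reports no verdict.
The state is a dict: "t": time; "qpos": joint angles; "qvel": joint speeds; "joint_torque": joint torques, N m; "ee_pos": TCP position; "orientation": TCP orientation; "ft_force": force on the tool from outside, world axes, zero at the start; "moment": the same for the moment, N m; "width": finger opening in mm.
Only numpy, scipy, OpenCV 4.12 (cv2) and the standard library are available. Lean on these libraries where they do the work, as an engineer would, in place of code of your own. Each camera call takes 0.05 s, during which the arm holds its last target. There are 200 camera calls.

## Working session

There is one attempt and no reset: what is moved stays moved. The work goes in short steps, Python scripts to look and compute and a tool call to move; the robot and the scene stay as the last step left them, time stands still between calls to the robot, and variables do not carry over. Pictures are saved under pics/ and viewed, about 12 in all and at most 16, crops included, and the job is handed in when it is done.

Besides the shell and the picture viewer there is one more tool, called as name(argument=value, ...) on one line, values as JSON. send_rows: Moves the arm, as the interface text tells. Its arguments: {"type":"object","properties":{"commands":{"type":"array","items":{"type":"object","properties":{"translation":{"type":"array","items":{"type":"number"}},"twist":{"type":"array","items":{"type":"number"}}}}},"grip":{"type":"number"}},"required":["commands"]}

```bash
mkdir -p pics; python3 - <<'E'
from workcell import ctrl
import cv2
o=ctrl.get_obs()
print(o['t'],o['ee_pos'],o['orientation'],o['width'],o['ft_force'])
for n in('top','side'):
    d=ctrl.get_image(n); cv2.imwrite(f'pics/{n}0.png',d['img'][:,:,::-1]); print(d['intrinsics'],d['cam_to_world'])
E
```

```text
0.0 [ 240.8728324  -576.42165331  403.87947126] [-3.07875626e+00 -6.17248502e-01  4.09344805e-04] 87.78712884298889 [-0.01938212 -0.27365992 -0.31933501]
[[381.9366603    0.         259.04218479]
 [  0.         381.9366603  183.99344202]
 [  0.           0.           1.        ]] [[-2.02959223e-02 -9.93656462e-01  1.10611535e-01  3.87032496e+02]
 [-9.99783856e-01  2.06698946e-02  2.23519919e-03  1.90083473e+01]
 [-4.50734889e-03 -1.10542262e-01 -9.93861204e-01  1.35495866e+03]
 [ 0.00000000e+00  0.00000000e+00  0.00000000e+00  1.00000000e+00]]
[[451.69847379   0.         260.62602031]
 [  0.         451.69847379 188.82180201]
 [  0.           0.           1.        ]] [[-5.21874481e-01 -6.57448876e-01  5.43514490e-01 -7.64500353e+01]
 [-8.52891517e-01  4.13318540e-01 -3.18973111e-01  3.68795200e+02]
 [-1.49361021e-02 -6.30022825e-01 -7.76432968e-01  9.37234068e+02]
 [ 0.00000000e+00  0.00000000e+00  0.00000000e+00  1.00000000e+00]]
```

View pics/top0.png

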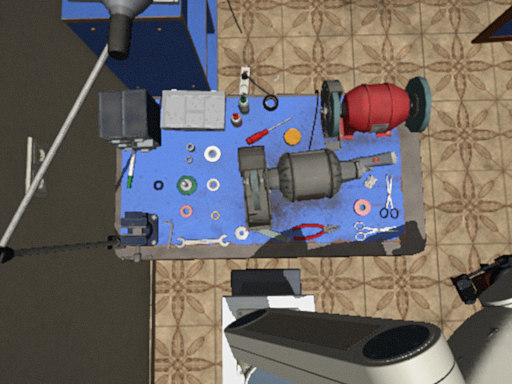

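View pics/side0.png

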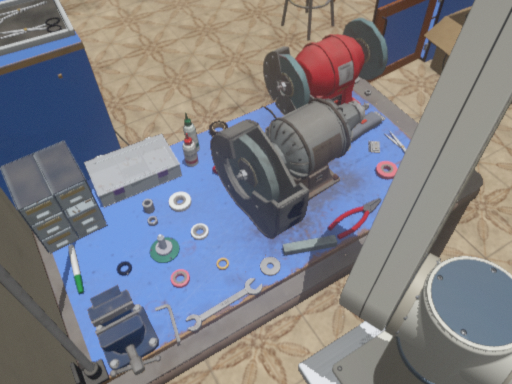

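```bash
python3 - <<'E'
import cv2
a=cv2.imread('pics/top0.png')[135:255,110:270]; cv2.imwrite('pics/top0c.png',cv2.resize(a,None,fx=5,fy=5,interpolation=cv2.INTER_CUBIC))
a=cv2.imread('pics/side0.png')[180:300,100:300]; cv2.imwrite('pics/side0c.png',cv2.resize(a,None,fx=4,fy=4,interpolation=cv2.INTER_CUBIC))
E
```

```text
(no output)
```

View pics/top0c.png

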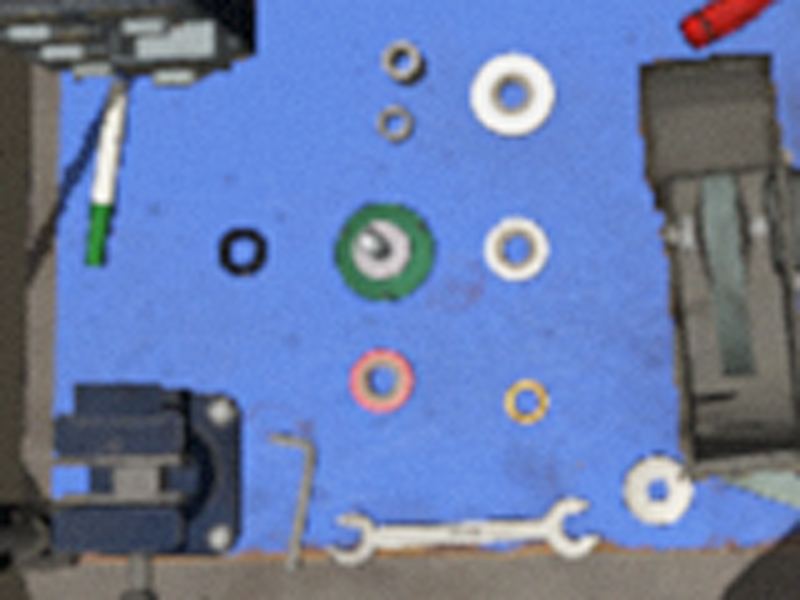

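View pics/side0c.png

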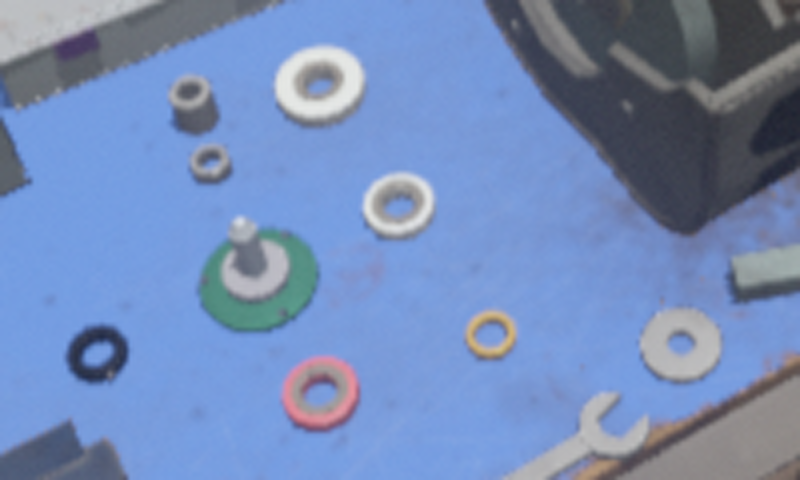

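```bash
cat > h.py <<'E'
import cv2,numpy as np
from workcell import ctrl
def ray(d,p,z):
    K,T=d['intrinsics'],d['cam_to_world']
    v=T[:3,:3]@np.linalg.solve(K,[p[0],p[1],1.]); c=T[:3,3]
    return (c+v*(z-c[2])/v[2])[:2]
def proj(d,P):
    T=d['cam_to_world'];q=d['intrinsics']@(T[:3,:3].T@(np.array(P,float)-T[:3,3]));return q[:2]/q[2]
def tri(ds,ps):
    A=[];b=[]
    for d,p in zip(ds,ps):
        T=d['cam_to_world'];v=T[:3,:3]@np.linalg.solve(d['intrinsics'],[p[0],p[1],1.]);v/=np.linalg.norm(v)
        M=np.eye(3)-np.outer(v,v);A.append(M);b.append(M@T[:3,3])
    return np.linalg.lstsq(np.vstack(A),np.hstack(b),rcond=None)[0]
E
cat > m.py <<'E'
from h import *
# seeds (pixel) and mid height
S={'top':dict(L=(212.5,154),S=(213.2,185),sp=(215.4,215.5),co=(158.6,185),ar=(187,185.5),pk=(186.4,211)),
   'side':dict(L=(180,201),S=(200,231),sp=(222.7,263.5),co=(124.5,268),ar=(164.5,250),pk=(180,278))}
H=dict(L=7,S=6,sp=4,co=5,ar=4,pk=6)
for n in S:
    d=ctrl.get_image(n); im=d['img'][:,:,::-1].copy()
    hsv=cv2.cvtColor(im,cv2.COLOR_BGR2HSV)
    blue=((hsv[...,0]>105)&(hsv[...,0]<125)&(hsv[...,1]>90)&(hsv[...,2]>110))
    m=(~blue).astype(np.uint8)
    up=cv2.resize(m*255,None,fx=4,fy=4,interpolation=cv2.INTER_LINEAR)
    cs,_=cv2.findContours((up>127).astype(np.uint8),cv2.RETR_EXTERNAL,cv2.CHAIN_APPROX_NONE)
    for k,p in S[n].items():
        best=min(cs,key=lambda c:-cv2.pointPolygonTest(c,(p[0]*4,p[1]*4),True) if cv2.contourArea(c)>300 else 1e9)
        M=cv2.moments(cv2.convexHull(best)); c=np.array([M['m10'],M['m01']])/M['m00']
        c=(c+.5)/4-.5
        w=cv2.fitEllipse(best)[1]
        print(n,k,c.round(2),np.array(w).round(1)/4,'xy',ray(d,c,H[k]).round(1))
E
python3 m.py
```

```text
top L [255.5 191.5] [421.1   644.425] xy [510.6  35.1]
top S [255.5 191.5] [421.1   644.425] xy [510.6  35.1]
top sp [255.5 191.5] [421.1   644.425] xy [510.8  35.2]
top co [255.5 191.5] [421.1   644.425] xy [510.7  35.2]
top ar [255.5 191.5] [421.1   644.425] xy [510.8  35.2]
top pk [255.5 191.5] [421.1   644.425] xy [510.6  35.1]
side L [255.5 191.5] [445.5   614.425] xy [574.2   2.8]
side S [255.5 191.5] [445.5   614.425] xy [574.9   2.5]
side sp [255.5 191.5] [445.5   614.425] xy [576.3   1.7]
side co [255.5 191.5] [445.5   614.425] xy [575.6   2.1]
side ar [255.5 191.5] [445.5   614.425] xy [576.3   1.7]
side pk [255.5 191.5] [445.5   614.425] xy [574.9   2.5]
```

```bash
python3 - <<'E'
s=open('m.py').read()
s=s.replace("    up=cv2","    up0=cv2").replace("    cs,_=cv2.findContours((up>127).astype(np.uint8),cv2.RETR_EXTERNAL,cv2.CHAIN_APPROX_NONE)\n","")
s=s.replace("        best=min","        w=np.zeros_like(up0);cv2.circle(w,(int(p[0]*4),int(p[1]*4)),4*(18 if k=='ar' else 14),255,-1)\n        cs,_=cv2.findContours(((up0>127)&(w>0)).astype(np.uint8),cv2.RETR_EXTERNAL,cv2.CHAIN_APPROX_NONE)\n        best=min")
open('m.py','w').write(s)
E
python3 m.py
python3 - <<'E'
import sys;sys.path.insert(0,'.')
from h import *
a=ctrl.get_image('top');b=ctrl.get_image('side')
T=lambda x,y:(110+(x+.5)/5-.5,135+(y+.5)/5-.5)
S=lambda x,y:(100+(x+.5)/4-.5,180+(y+.5)/4-.5)
print('nose',tri((a,b),(T(371,238),S(241,221))))
print('box corner',tri((a,b),((224,129),(180,160))))
print('vise',tri((a,b),((151,213),(121,291))))
E
```

```text
top L [212.02 153.37] [16.5  17.05] xy [651.  188.3]
top S [212.97 184.26] [12.9  12.95] xy [539.6 185.8]
top sp [214.97 214.98] [8.95 9.2 ] xy [430.6 179.8]
top co [158. 185.] [9.15 9.15] xy [541.2 381.7]
top ar [186.51 184.9 ] [19.35  19.875] xy [539.5 280.3]
top pk [185.89 210.83] [12.825 13.275] xy [447.2 282.1]
side L [179.71 200.99] [20.65 23.7 ] xy [652.1 186.4]
side S [199.31 231.03] [17.1   18.775] xy [541.5 184.9]
side sp [222.44 263.06] [12.775 13.825] xy [432.9 178.8]
side co [124.   268.21] [12.575 14.075] xy [542.3 381.1]
side ar [164.   248.75] [27.325 29.675] xy [542.1 279.8]
side pk [179.71 277.91] [19.    20.525] xy [449.6 281. ]
nose [542.34903239 278.28242155  63.1814818 ]
box corner [723.2573852  139.75557232  71.73191149]
vise [443.37050819 395.73699907  73.45790969]
```

send_rows(commands=[{"translation": [0.04, 0.09, 0.15], "twist": [0, 0, 0]}, {"translation": [0.08, 0.18, 0.3], "twist": [0, 0, 0]}, {"translation": [0.12, 0.27, 0.45], "twist": [0, 0, 0]}, {"translation": [0.16, 0.36, 0.6], "twist": [0, 0, 0]}, {"translation": [0.2, 0.45, 0.7], "twist": [0, 0, 0]}, {"translation": [0.24, 0.54, 0.8], "twist": [0, 0, 0]}, {"translation": [0.28, 0.63, 0.9], "twist": [0, 0, 0]}, {"translation": [0.32, 0.72, 0.9], "twist": [0, 0, 0]}, {"translation": [0.36, 0.81, 0.9], "twist": [0, 0, 0]}, {"translation": [0.4, 0.9, 0.9], "twist": [0, 0, 0]}], grip=-1)

```text
t: 1.4
ee_pos: [281.2, -485.8, 494.0]
orientation: [-3.079, -0.617, 0.001]
ft_force: [0.5, 0.1, -0.5]
width: 87.9
```

send_rows(commands=[{"translation": [0.05, 0.1, 0], "twist": [0, 0, 0]}, {"translation": [0.1, 0.2, 0], "twist": [0, 0, 0]}, {"translation": [0.15, 0.3, 0], "twist": [0, 0, 0]}, {"translation": [0.2, 0.4, 0], "twist": [0, 0, 0]}, {"translation": [0.25, 0.5, 0], "twist": [0, 0, 0]}, {"translation": [0.3, 0.6, 0], "twist": [0, 0, 0]}, {"translation": [0.35, 0.7, 0], "twist": [0, 0, 0]}, {"translation": [0.4, 0.8, 0], "twist": [0, 0, 0]}, {"translation": [0.45, 0.9, 0], "twist": [0, 0, 0]}, {"translation": [0.5, 1, 0], "twist": [0, 0, 0]}])

```text
t: 2.4
ee_pos: [331.4, -385.8, 494.7]
orientation: [3.08, 0.618, 0.0]
ft_force: [0.8, -0.2, -0.0]
width: 87.8
```

send_rows(commands=[{"translation": [0.05, 0.1, 0], "twist": [0, 0, 0.06]}, {"translation": [0.1, 0.2, 0], "twist": [0, 0, 0.12]}, {"translation": [0.15, 0.3, 0], "twist": [0, 0, 0.18]}, {"translation": [0.2, 0.4, 0], "twist": [0, 0, 0.24]}, {"translation": [0.25, 0.5, 0], "twist": [0, 0, 0.3]}, {"translation": [0.3, 0.6, 0], "twist": [0, 0, 0.36]}, {"translation": [0.35, 0.7, 0], "twist": [0, 0, 0.42]}, {"translation": [0.4, 0.8, 0], "twist": [0, 0, 0.48]}, {"translation": [0.45, 0.9, 0], "twist": [0, 0, 0.54]}, {"translation": [0.5, 1, 0], "twist": [0, 0, 0.6]}])

```text
t: 3.4
ee_pos: [381.4, -285.8, 494.7]
orientation: [2.952, 1.075, 0.0]
ft_force: [0.3, -0.2, -0.2]
width: 88.0
```

send_rows(commands=[{"translation": [0.055, 0.1, 0], "twist": [0, 0, 0.06]}, {"translation": [0.11, 0.2, 0], "twist": [0, 0, 0.12]}, {"translation": [0.165, 0.3, 0], "twist": [0, 0, 0.18]}, {"translation": [0.22, 0.4, 0], "twist": [0, 0, 0.24]}, {"translation": [0.275, 0.5, 0], "twist": [0, 0, 0.3]}, {"translation": [0.33, 0.6, 0], "twist": [0, 0, 0.36]}, {"translation": [0.385, 0.7, 0], "twist": [0, 0, 0.42]}, {"translation": [0.44, 0.8, 0], "twist": [0, 0, 0.48]}, {"translation": [0.495, 0.9, 0], "twist": [0, 0, 0.54]}, {"translation": [0.55, 1, 0], "twist": [0, 0, 0.6]}])

```text
t: 4.4
ee_pos: [436.4, -185.8, 494.7]
orientation: [2.758, 1.504, 0.0]
ft_force: [0.7, -0.6, -0.7]
width: 88.2
```

send_rows(commands=[{"translation": [0.055, 0.1, 0], "twist": [0, 0, 0.06]}, {"translation": [0.11, 0.2, 0], "twist": [0, 0, 0.12]}, {"translation": [0.165, 0.3, 0], "twist": [0, 0, 0.18]}, {"translation": [0.22, 0.4, 0], "twist": [0, 0, 0.24]}, {"translation": [0.275, 0.5, 0], "twist": [0, 0, 0.3]}, {"translation": [0.33, 0.6, 0], "twist": [0, 0, 0.36]}, {"translation": [0.385, 0.7, 0], "twist": [0, 0, 0.42]}, {"translation": [0.44, 0.8, 0], "twist": [0, 0, 0.48]}, {"translation": [0.495, 0.9, 0], "twist": [0, 0, 0.54]}, {"translation": [0.55, 1, 0], "twist": [0, 0, 0.6]}])

```text
t: 5.4
ee_pos: [491.4, -85.8, 494.7]
orientation: [2.503, 1.899, 0.0]
ft_force: [0.7, 1.0, 0.4]
width: 87.8
```

send_rows(commands=[{"translation": [0.055, 0.1, 0], "twist": [0, 0, 0.06]}, {"translation": [0.11, 0.2, 0], "twist": [0, 0, 0.12]}, {"translation": [0.165, 0.3, 0], "twist": [0, 0, 0.18]}, {"translation": [0.22, 0.4, 0], "twist": [0, 0, 0.24]}, {"translation": [0.275, 0.5, 0], "twist": [0, 0, 0.3]}, {"translation": [0.33, 0.6, 0], "twist": [0, 0, 0.36]}, {"translation": [0.385, 0.7, 0], "twist": [0, 0, 0.42]}, {"translation": [0.44, 0.8, 0], "twist": [0, 0, 0.48]}, {"translation": [0.495, 0.9, 0], "twist": [0, 0, 0.54]}, {"translation": [0.55, 1, 0], "twist": [0, 0, 0.55]}])

```text
t: 6.4
ee_pos: [546.4, 14.2, 494.7]
orientation: [-2.22, -2.223, 0.0]
ft_force: [-0.4, 0.2, 0.6]
width: 87.9
```

send_rows(commands=[{"translation": [0.055, 0.1, 0], "twist": [0, 0, 0]}, {"translation": [0.11, 0.2, 0], "twist": [0, 0, 0]}, {"translation": [0.165, 0.3, 0], "twist": [0, 0, 0]}, {"translation": [0.22, 0.4, 0], "twist": [0, 0, 0]}, {"translation": [0.275, 0.5, 0], "twist": [0, 0, 0]}, {"translation": [0.33, 0.6, 0], "twist": [0, 0, 0]}, {"translation": [0.385, 0.7, 0], "twist": [0, 0, 0]}, {"translation": [0.44, 0.8, 0], "twist": [0, 0, 0]}, {"translation": [0.495, 0.9, 0], "twist": [0, 0, 0]}, {"translation": [0.55, 1, 0], "twist": [0, 0, 0]}])

```text
t: 7.4
ee_pos: [601.4, 114.2, 494.7]
orientation: [-2.221, -2.221, 0.0]
ft_force: [-0.1, -0.0, 0.3]
width: 87.9
```

send_rows(commands=[{"translation": [0.05, 0.1, -0.1], "twist": [0, 0, 0]}, {"translation": [0.1, 0.2, -0.2], "twist": [0, 0, 0]}, {"translation": [0.15, 0.3, -0.3], "twist": [0, 0, 0]}, {"translation": [0.2, 0.4, -0.4], "twist": [0, 0, 0]}, {"translation": [0.25, 0.5, -0.5], "twist": [0, 0, 0]}, {"translation": [0.3, 0.55, -0.6], "twist": [0, 0, 0]}, {"translation": [0.35, 0.6, -0.7], "twist": [0, 0, 0]}, {"translation": [0.4, 0.65, -0.8], "twist": [0, 0, 0]}, {"translation": [0.45, 0.7, -0.9], "twist": [0, 0, 0]}, {"translation": [0.5, 0.73, -1], "twist": [0, 0, 0]}])

```text
t: 8.4
ee_pos: [651.4, 186.7, 393.9]
orientation: [2.221, 2.221, 0.0]
ft_force: [0.0, 0.5, 0.9]
width: 87.4
```

send_rows(commands=[{"translation": [0, 0, -0.1], "twist": [0, 0, 0]}, {"translation": [0, 0, -0.2], "twist": [0, 0, 0]}, {"translation": [0, 0, -0.3], "twist": [0, 0, 0]}, {"translation": [0, 0, -0.4], "twist": [0, 0, 0]}, {"translation": [0, 0, -0.5], "twist": [0, 0, 0]}, {"translation": [0, 0, -0.6], "twist": [0, 0, 0]}, {"translation": [0, 0, -0.7], "twist": [0, 0, 0]}, {"translation": [0, 0, -0.8], "twist": [0, 0, 0]}, {"translation": [0, 0, -0.9], "twist": [0, 0, 0]}, {"translation": [0, 0, -1], "twist": [0, 0, 0]}])

```text
t: 9.4
ee_pos: [651.0, 186.4, 293.8]
orientation: [2.221, 2.221, 0.0]
ft_force: [0.7, -0.5, 0.2]
width: 88.0
```

```bash
python3 - <<'E'
from h import *
o=ctrl.get_obs();print(o['t'],o['ee_pos'],o['orientation'],o['qpos'])
t=cv2.resize(ctrl.get_image('top')['img'][100:240,110:270,::-1],None,fx=3,fy=3,interpolation=cv2.INTER_CUBIC)
d=ctrl.get_image('side');s=cv2.resize(d['img'][100:300,60:310,::-1],None,fx=2.1,fy=2.1,interpolation=cv2.INTER_CUBIC)
cv2.imwrite('pics/s1.png',cv2.resize(s,(750,600)))
E
```

```text
9.4 [650.98442942 186.35136553 293.83894795] [2.22145418e+00 2.22141145e+00 2.07466263e-05] [ 2.61230635e-01  6.25854287e-01  1.57202949e+00 -4.92104838e-06
  9.43691321e-01  2.61252761e-01]
```

View pics/s1.png

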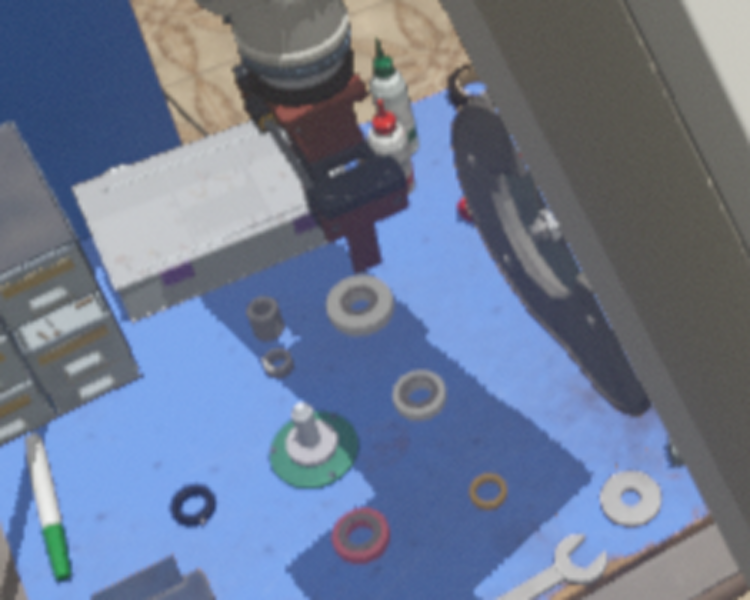

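send_rows(commands=[{"translation": [0, 0, -0.1], "twist": [0, 0, 0]}, {"translation": [0, 0, -0.2], "twist": [0, 0, 0]}, {"translation": [0, 0, -0.3], "twist": [0, 0, 0]}, {"translation": [0, 0, -0.4], "twist": [0, 0, 0]}, {"translation": [0, 0, -0.5], "twist": [0, 0, 0]}, {"translation": [0, 0, -0.6], "twist": [0, 0, 0]}, {"translation": [0, 0, -0.7], "twist": [0, 0, 0]}, {"translation": [0, 0, -0.8], "twist": [0, 0, 0]}, {"translation": [0, 0, -0.9], "twist": [0, 0, 0]}, {"translation": [0, 0, -1], "twist": [0, 0, 0]}])

```text
t: 10.5
ee_pos: [651.0, 186.3, 193.8]
orientation: [2.221, 2.221, 0.0]
ft_force: [0.5, 0.2, 0.0]
width: 87.7
```

send_rows(commands=[{"translation": [0, 0, -0.03], "twist": [0, 0, 0]}, {"translation": [0, 0, -0.06], "twist": [0, 0, 0]}, {"translation": [0, 0, -0.09], "twist": [0, 0, 0]}, {"translation": [0, 0, -0.09], "twist": [0, 0, 0]}, {"translation": [0, 0, -0.09], "twist": [0, 0, 0]}, {"translation": [0, 0, -0.09], "twist": [0, 0, 0]}, {"translation": [0, 0, -0.09], "twist": [0, 0, 0]}, {"translation": [0, 0, -0.09], "twist": [0, 0, 0]}, {"translation": [0, 0, -0.09], "twist": [0, 0, 0]}, {"translation": [0, 0, -0.09], "twist": [0, 0, 0]}], grip=0.2)

```text
t: 11.5
ee_pos: [651.0, 186.3, 185.7]
orientation: [2.221, 2.221, 0.0]
ft_force: [0.8, -0.0, -0.3]
width: 58.1
```

```bash
python3 - <<'E'
from workcell import ctrl
for i in range(3):
    o=ctrl.get_obs();print(o['t'],o['ee_pos'],o['ft_force'],o['width'])
E
```

```text
11.5 [651.00290805 186.34620137 185.71279937] [ 0.79563498 -0.03207688 -0.26598576] 58.068931767118826
11.5 [651.00290805 186.34620137 185.71279937] [ 0.79563498 -0.03207688 -0.26598576] 58.068931767118826
11.5 [651.00290805 186.34620137 185.71279937] [ 0.79563498 -0.03207688 -0.26598576] 58.068931767118826
```

send_rows(commands=[{"translation": [0, 0, 0], "twist": [0, 0, 0]}, {"translation": [0, 0, 0], "twist": [0, 0, 0]}, {"translation": [0, 0, 0], "twist": [0, 0, 0]}, {"translation": [0, 0, 0], "twist": [0, 0, 0]}, {"translation": [0, 0, 0.1], "twist": [0, 0, 0]}, {"translation": [0, 0, 0.3], "twist": [0, 0, 0]}, {"translation": [0, 0, 0.5], "twist": [0, 0, 0]}, {"translation": [0, 0, 0.7], "twist": [0, 0, 0]}, {"translation": [0, 0, 0.9], "twist": [0, 0, 0]}, {"translation": [0, 0, 1], "twist": [0, 0, 0]}], grip=-0.8)

```text
t: 12.5
ee_pos: [651.5, 186.5, 288.4]
orientation: [2.22, 2.22, 0.004]
ft_force: [0.3, 1.3, 0.5]
width: 78.8
```

```bash
sed -i "s/^    blue=.*/    blue=((hsv[...,0]>105)\&(hsv[...,0]<128)\&(hsv[...,1]>90)\&(hsv[...,2]>60))/" m.py; python3 m.py | grep side; python3 - <<'E'
from h import *
o=ctrl.get_obs();print(o['t'],o['ee_pos'],o['width'])
d=ctrl.get_image('side');s=d['img'][180:280,120:270,::-1]
cv2.imwrite('pics/s2.png',cv2.resize(s,None,fx=5,fy=5,interpolation=cv2.INTER_CUBIC))
E
```

```text
side L [179.54 201.15] [20.75 23.1 ] xy [651.9 187. ]
side S [199.48 231.2 ] [17.225 18.475] xy [540.8 184.7]
side sp [222.3  263.28] [12.9   13.525] xy [432.5 179.3]
side co [126.92 272.55] [2.475 3.4  ] xy [527.8 379.4]
side ar [163.83 248.83] [27.55  29.275] xy [542.1 280.2]
side pk [179.78 278.03] [18.85 20.35] xy [449.3 281. ]
12.6 [651.53099925 186.50104775 287.81960971] 78.88659749949258
```

View pics/s2.png

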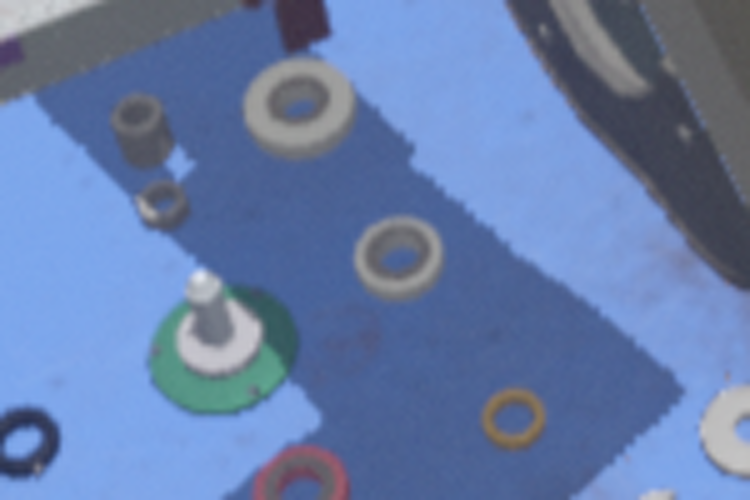

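```bash
python3 - <<'E'
from h import *
b=ctrl.get_image('side');a=ctrl.get_image('top')
S=lambda x,y:(120+(x+.5)/5-.5,180+(y+.5)/5-.5)
T=lambda x,y:(110+(x+.5)/5-.5,135+(y+.5)/5-.5)
print('flange',ray(b,S(220.5,337),16),'foot',[ray(b,S(224.5,348),z) for z in(4,8)],'nose',ray(b,S(202,274),66),'Lrim',ray(b,S(300,108),7))
print('top flange',ray(a,T(381,249),16),'nose',ray(a,T(371,238),66))
# magenta-free refinement: flange mask (bright low sat) in side
for n,d in(('top',a),('side',b)):
    for P in((541,280,0),(541,280,16),(541,280,66)): print(n,P,proj(d,P).round(2))
    hsv=cv2.cvtColor(d['img'],cv2.COLOR_RGB2HSV); g=((hsv[...,0]>60)&(hsv[...,0]<98)&(hsv[...,1]>90)).astype(np.uint8)
    c0=proj(d,(541,280,8)); w=np.zeros_like(g); cv2.circle(w,tuple(int(v) for v in c0),22,1,-1); g*=w
    up=cv2.resize(g*255,None,fx=4,fy=4,interpolation=cv2.INTER_LINEAR)
    pts=np.argwhere(up>127)[:,::-1].astype(np.int32)
    if len(pts)>50:
        e=cv2.fitEllipse(cv2.convexHull(pts)); c=(np.array(e[0])+.5)/4-.5
        print(n,'green ellipse',c,np.array(e[1])/4,[ray(d,c,z).round(1) for z in (4,6,8)])
E
```

```text
flange [539.04049469 279.59789249] foot [array([540.31636311, 279.30907615]), array([537.67279738, 279.69262891])] nose [541.49466542 277.92410479] Lrim [651.62290521 186.92246937]
top flange [539.98498553 280.54169398] nose [541.94291089 277.58772387]
top (541, 280, 0) [186.83 184.6 ]
top (541, 280, 16) [185.95 184.11]
top (541, 280, 66) [183.09 182.49]
side (541, 280, 0) [164.42 249.99]
side (541, 280, 16) [163.21 246.48]
side (541, 280, 66) [159.25 234.95]
side green ellipse [164.15180969 249.68328857] [24.81877899 29.7930336 ] [array([539.5, 280.6]), array([538.2, 280.8]), array([536.9, 281. ])]
```

send_rows(commands=[{"translation": [0, 0, -0.15], "twist": [0, 0, 0]}, {"translation": [0, 0, -0.3], "twist": [0, 0, 0]}, {"translation": [0, 0, -0.45], "twist": [0, 0, 0]}, {"translation": [0, 0, -0.6], "twist": [0, 0, 0]}, {"translation": [0, 0, -0.75], "twist": [0, 0, 0]}, {"translation": [0, 0, -0.85], "twist": [0, 0, 0]}, {"translation": [0, 0, -0.93], "twist": [0, 0, 0]}, {"translation": [0, 0, -0.98], "twist": [0, 0, 0]}, {"translation": [0, 0, -1], "twist": [0, 0, 0]}, {"translation": [0, 0, -1], "twist": [0, 0, 0]}])

```text
t: 13.75
ee_pos: [651.1, 186.4, 185.8]
orientation: [2.221, 2.221, 0.0]
ft_force: [-0.4, 0.2, -0.7]
width: 78.7
```

send_rows(commands=[{"translation": [0, 0, 0], "twist": [0, 0, 0]}, {"translation": [0, 0, 0], "twist": [0, 0, 0]}, {"translation": [0, 0, 0], "twist": [0, 0, 0]}, {"translation": [0, 0, 0], "twist": [0, 0, 0]}, {"translation": [0, 0, 0], "twist": [0, 0, 0]}, {"translation": [0, 0, 0], "twist": [0, 0, 0]}, {"translation": [0, 0, 0], "twist": [0, 0, 0]}, {"translation": [0, 0, 0], "twist": [0, 0, 0]}, {"translation": [0, 0, 0.02], "twist": [0, 0, 0]}, {"translation": [0, 0, 0.05], "twist": [0, 0, 0]}], grip=1)

```text
t: 14.75
ee_pos: [650.7, 186.3, 190.2]
orientation: [-2.221, -2.221, 0.002]
ft_force: [-0.4, 0.8, -0.3]
width: 58.0
```

send_rows(commands=[{"translation": [0, 0, 0.1], "twist": [0, 0, 0]}, {"translation": [0, 0, 0.2], "twist": [0, 0, 0]}, {"translation": [0, 0, 0.3], "twist": [0, 0, 0]}, {"translation": [0, 0, 0.4], "twist": [0, 0, 0]}, {"translation": [0, 0, 0.5], "twist": [0, 0, 0]}, {"translation": [0, 0, 0.6], "twist": [0, 0, 0]}, {"translation": [0, 0, 0.7], "twist": [0, 0, 0]}, {"translation": [0, 0, 0.75], "twist": [0, 0, 0]}, {"translation": [0, 0, 0.8], "twist": [0, 0, 0]}, {"translation": [0, 0, 0.8], "twist": [0, 0, 0]}])

```text
t: 15.75
ee_pos: [651.2, 186.4, 271.3]
orientation: [2.221, 2.221, 0.001]
ft_force: [0.2, -0.1, -0.6]
width: 57.6
```

send_rows(commands=[{"translation": [-0.06, 0.05, 0], "twist": [0, 0, 0]}, {"translation": [-0.12, 0.1, 0], "twist": [0, 0, 0]}, {"translation": [-0.2, 0.17, 0], "twist": [0, 0, 0]}, {"translation": [-0.3, 0.25, 0], "twist": [0, 0, 0]}, {"translation": [-0.4, 0.33, 0], "twist": [0, 0, 0]}, {"translation": [-0.5, 0.42, 0], "twist": [0, 0, 0]}, {"translation": [-0.6, 0.5, 0], "twist": [0, 0, 0]}, {"translation": [-0.7, 0.58, 0], "twist": [0, 0, 0]}, {"translation": [-0.8, 0.67, 0], "twist": [0, 0, 0]}, {"translation": [-0.9, 0.75, 0], "twist": [0, 0, 0]}])

```text
t: 16.75
ee_pos: [560.1, 262.1, 270.8]
orientation: [2.221, 2.222, 0.0]
ft_force: [-0.2, -0.2, -0.4]
width: 57.8
```

send_rows(commands=[{"translation": [-0.06, 0.05, 0], "twist": [0, 0, 0]}, {"translation": [-0.12, 0.1, 0], "twist": [0, 0, 0]}, {"translation": [-0.17, 0.14, 0], "twist": [0, 0, 0]}, {"translation": [-0.2, 0.16, 0], "twist": [0, 0, 0]}, {"translation": [-0.214, 0.176, 0], "twist": [0, 0, 0]}, {"translation": [-0.214, 0.176, 0], "twist": [0, 0, 0]}, {"translation": [-0.214, 0.176, 0], "twist": [0, 0, 0]}, {"translation": [-0.214, 0.176, 0], "twist": [0, 0, 0]}, {"translation": [-0.214, 0.176, -0.03], "twist": [0, 0, 0]}, {"translation": [-0.214, 0.176, -0.06], "twist": [0, 0, 0]}])

```text
t: 17.75
ee_pos: [539.7, 278.8, 264.5]
orientation: [2.222, 2.221, 0.0]
ft_force: [-0.1, 0.1, -0.4]
width: 57.5
```

```bash
python3 - <<'E'
from h import *
d=ctrl.get_image('side');s=d['img'][180:280,100:240,::-1]
o=ctrl.get_obs();print(o['t'],o['ee_pos'],o['width'])
cv2.imwrite('pics/s3.png',cv2.resize(s,None,fx=5,fy=5,interpolation=cv2.INTER_CUBIC))
E
```

```text
17.8 [539.44782308 278.74024624 263.87307657] 57.80433802805794
```

View pics/s3.png

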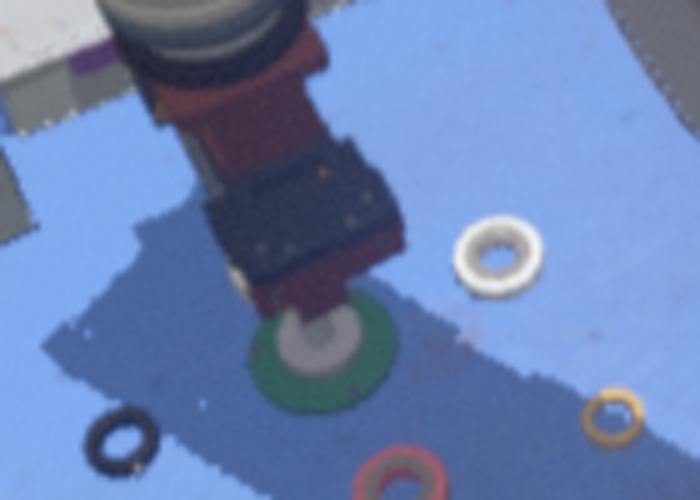

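send_rows(commands=[{"translation": [0, 0, -0.04], "twist": [0, 0, 0]}, {"translation": [0, 0, -0.08], "twist": [0, 0, 0]}, {"translation": [0, 0, -0.11], "twist": [0, 0, 0]}, {"translation": [0, 0, -0.13], "twist": [0, 0, 0]}, {"translation": [0, 0, -0.15], "twist": [0, 0, 0]}, {"translation": [0, 0, -0.17], "twist": [0, 0, 0]}, {"translation": [0, 0, -0.19], "twist": [0, 0, 0]}, {"translation": [0, 0, -0.21], "twist": [0, 0, 0]}, {"translation": [0, 0, -0.23], "twist": [0, 0, 0]}, {"translation": [0, 0, -0.25], "twist": [0, 0, 0]}])

```text
t: 18.8
ee_pos: [539.6, 278.9, 239.5]
orientation: [2.221, 2.221, 0.0]
ft_force: [-0.2, 0.1, -0.9]
width: 57.8
```

```bash
python3 - <<'E'
from h import *
o=ctrl.get_obs();print(o['t'],o['ee_pos'],o['width'],o['ft_force'],o['moment'])
E
```

```text
18.8 [539.5783873  278.94710728 239.52170644] 57.84154619967982 [-0.15139273  0.11438099 -0.87066977] [-0.02529099 -0.06907967 -0.03218494]
```

send_rows(commands=[{"translation": [0, 0, -0.04], "twist": [0, 0, 0]}, {"translation": [0, 0, -0.08], "twist": [0, 0, 0]}, {"translation": [0, 0, -0.12], "twist": [0, 0, 0]}, {"translation": [0, 0, -0.16], "twist": [0, 0, 0]}, {"translation": [0, 0, -0.2], "twist": [0, 0, 0]}, {"translation": [0, 0, -0.24], "twist": [0, 0, 0]}, {"translation": [0, 0, -0.28], "twist": [0, 0, 0]}, {"translation": [0, 0, -0.31], "twist": [0, 0, 0]}, {"translation": [0, 0, -0.34], "twist": [0, 0, 0]}, {"translation": [0, 0, -0.36], "twist": [0, 0, 0]}])

```text
t: 19.8
ee_pos: [539.5, 278.9, 203.4]
orientation: [-2.221, -2.221, 0.0]
ft_force: [-0.2, 0.5, -1.4]
width: 57.8
```

send_rows(commands=[{"translation": [0, 0, -0.004], "twist": [0, 0, 0]}, {"translation": [0, 0, -0.008], "twist": [0, 0, 0]}, {"translation": [0, 0, -0.012], "twist": [0, 0, 0]}, {"translation": [0, 0, -0.016], "twist": [0, 0, 0]}, {"translation": [0, 0, -0.018], "twist": [0, 0, 0]}, {"translation": [0, 0, -0.018], "twist": [0, 0, 0]}, {"translation": [0, 0, -0.018], "twist": [0, 0, 0]}, {"translation": [0, 0, -0.018], "twist": [0, 0, 0]}, {"translation": [0, 0, -0.018], "twist": [0, 0, 0]}, {"translation": [0, 0, -0.018], "twist": [0, 0, 0]}])

```text
t: 20.8
ee_pos: [539.6, 279.0, 202.1]
orientation: [2.221, 2.221, 0.0]
ft_force: [-1.6, -0.8, 4.5]
width: 57.9
```

send_rows(commands=[{"translation": [0, 0, 0], "twist": [0, 0, 0]}, {"translation": [0, 0, 0], "twist": [0, 0, 0]}, {"translation": [0, 0, 0], "twist": [0, 0, 0]}, {"translation": [0, 0, 0], "twist": [0, 0, 0]}, {"translation": [0, 0, 0.1], "twist": [0, 0, 0]}, {"translation": [0, 0, 0.3], "twist": [0, 0, 0]}, {"translation": [0, 0, 0.5], "twist": [0, 0, 0]}, {"translation": [0, 0, 0.7], "twist": [0, 0, 0]}, {"translation": [0, 0, 0.9], "twist": [0, 0, 0]}, {"translation": [0, 0, 1], "twist": [0, 0, 0]}], grip=-0.8)

```text
t: 21.8
ee_pos: [540.0, 279.1, 304.3]
orientation: [2.221, 2.221, 0.004]
ft_force: [-0.8, 0.6, -0.6]
width: 78.9
```

send_rows(commands=[{"translation": [-0.06, -0.06, 0], "twist": [0, 0, 0]}, {"translation": [-0.15, -0.15, 0], "twist": [0, 0, 0]}, {"translation": [-0.25, -0.25, 0], "twist": [0, 0, 0]}, {"translation": [-0.35, -0.35, 0], "twist": [0, 0, 0]}, {"translation": [-0.45, -0.45, 0], "twist": [0, 0, 0]}, {"translation": [-0.55, -0.55, 0], "twist": [0, 0, 0]}, {"translation": [-0.65, -0.65, 0], "twist": [0, 0, 0]}, {"translation": [-0.77, -0.77, -0.1], "twist": [0, 0, 0]}, {"translation": [-0.9, -0.9, -0.2], "twist": [0, 0, 0]}, {"translation": [-1, -0.99, -0.3], "twist": [0, 0, 0]}])

```text
t: 22.8
ee_pos: [438.3, 178.8, 271.7]
orientation: [2.222, 2.221, -0.0]
ft_force: [0.4, -0.5, 0.6]
width: 79.0
```

send_rows(commands=[{"translation": [-0.04, 0, -0.1], "twist": [0, 0, 0]}, {"translation": [-0.084, -0.006, -0.2], "twist": [0, 0, 0]}, {"translation": [-0.084, -0.006, -0.3], "twist": [0, 0, 0]}, {"translation": [-0.084, -0.006, -0.4], "twist": [0, 0, 0]}, {"translation": [-0.084, -0.006, -0.5], "twist": [0, 0, 0]}, {"translation": [-0.084, -0.006, -0.6], "twist": [0, 0, 0]}, {"translation": [-0.084, -0.006, -0.7], "twist": [0, 0, 0]}, {"translation": [-0.084, -0.006, -0.75], "twist": [0, 0, 0]}, {"translation": [-0.084, -0.006, -0.8], "twist": [0, 0, 0]}, {"translation": [-0.084, -0.006, -0.8], "twist": [0, 0, 0]}])

```text
t: 23.8
ee_pos: [431.1, 179.3, 191.3]
orientation: [-2.221, -2.221, 0.001]
ft_force: [-0.0, -0.2, 0.5]
width: 79.4
```

```bash
python3 - <<'E'
from h import *
d=ctrl.get_image('side');s=d['img'][180:280,120:270,::-1]
o=ctrl.get_obs();print(o['t'],o['ee_pos'],o['width'])
cv2.imwrite('pics/s4.png',cv2.resize(s,None,fx=5,fy=5,interpolation=cv2.INTER_CUBIC))
E
python3 m.py|grep -E ' (S|co)'
```

```text
23.85 [431.17695002 179.31630659 191.69387113] 79.25244315395547Traceback (most recent call last):
  File "m.py", line 15, in <module>
    best=min(cs,key=lambda c:-cv2.pointPolygonTest(c,(p[0]*4,p[1]*4),True) if cv2.contourArea(c)>300 else 1e9)
ValueError: min() iterable argument is empty
```

View pics/s4.png

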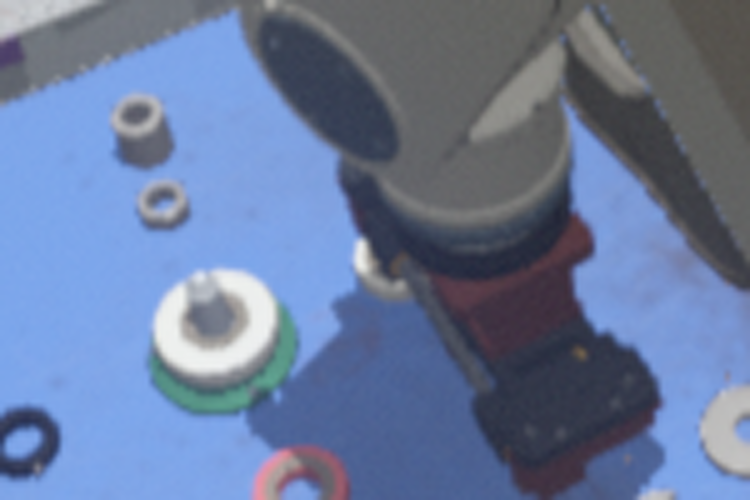

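send_rows(commands=[{"translation": [0, 0, -0.03], "twist": [0, 0, 0]}, {"translation": [0, 0, -0.06], "twist": [0, 0, 0]}, {"translation": [0, 0, -0.072], "twist": [0, 0, 0]}, {"translation": [0, 0, -0.072], "twist": [0, 0, 0]}, {"translation": [0, 0, -0.072], "twist": [0, 0, 0]}, {"translation": [0, 0, -0.072], "twist": [0, 0, 0]}, {"translation": [0, 0, -0.072], "twist": [0, 0, 0]}, {"translation": [0, 0, -0.072], "twist": [0, 0, 0]}, {"translation": [0, 0, -0.072], "twist": [0, 0, 0]}, {"translation": [0, 0, -0.072], "twist": [0, 0, 0]}])

```text
t: 24.9
ee_pos: [431.2, 179.3, 184.7]
orientation: [2.221, 2.221, 0.0]
ft_force: [-0.3, 0.6, 0.0]
width: 78.6
```

send_rows(commands=[{"translation": [0, 0, 0], "twist": [0, 0, 0]}, {"translation": [0, 0, 0], "twist": [0, 0, 0]}, {"translation": [0, 0, 0], "twist": [0, 0, 0]}, {"translation": [0, 0, 0], "twist": [0, 0, 0]}, {"translation": [0, 0, 0], "twist": [0, 0, 0]}, {"translation": [0, 0, 0], "twist": [0, 0, 0]}, {"translation": [0, 0, 0], "twist": [0, 0, 0]}, {"translation": [0, 0, 0], "twist": [0, 0, 0]}, {"translation": [0, 0, 0], "twist": [0, 0, 0]}, {"translation": [0, 0, 0], "twist": [0, 0, 0]}], grip=1)

```text
t: 25.9
ee_pos: [431.2, 179.4, 184.7]
orientation: [-2.221, -2.221, 0.0]
ft_force: [-0.4, 0.1, -0.2]
width: 28.1
```

```bash
python3 - <<'E'
from h import *
o=ctrl.get_obs();print(o['t'],o['ee_pos'],o['width'],o['ft_force'])
E
```

```text
25.9 [431.16765036 179.35253215 184.67070529] 28.14455362006329 [-0.44506339  0.09441576 -0.24466643]
```

send_rows(commands=[{"translation": [0, 0, 0], "twist": [0, 0, 0]}, {"translation": [0, 0, 0], "twist": [0, 0, 0]}, {"translation": [0, 0, 0.02], "twist": [0, 0, 0]}, {"translation": [0, 0, 0.05], "twist": [0, 0, 0]}, {"translation": [0, 0, 0.1], "twist": [0, 0, 0]}, {"translation": [0, 0, 0.2], "twist": [0, 0, 0]}, {"translation": [0, 0, 0.3], "twist": [0, 0, 0]}, {"translation": [0, 0, 0.4], "twist": [0, 0, 0]}, {"translation": [0, 0, 0.5], "twist": [0, 0, 0]}, {"translation": [0, 0, 0.6], "twist": [0, 0, 0]}])

```text
t: 26.9
ee_pos: [431.2, 179.4, 245.8]
orientation: [2.221, 2.221, 0.001]
ft_force: [-0.1, 0.0, 0.1]
width: 27.7
```

```bash
python3 - <<'E'
from h import *
d=ctrl.get_image('side');s=d['img'][190:310,180:330,::-1]
t=ctrl.get_image('top')['img'][160:260,170:270,::-1]
o=ctrl.get_obs();print(o['t'],o['ee_pos'],o['width'])
f=lambda i:cv2.resize(i,(int(i.shape[1]*480/i.shape[0]*.66),int(480*.66*1.25)),interpolation=cv2.INTER_CUBIC)
cv2.imwrite('pics/s5.png',np.hstack([f(s),f(t)]))
E
```

```text
27.0 [431.65078668 179.52715376 246.22057269] 28.151908925251835
```

View pics/s5.png

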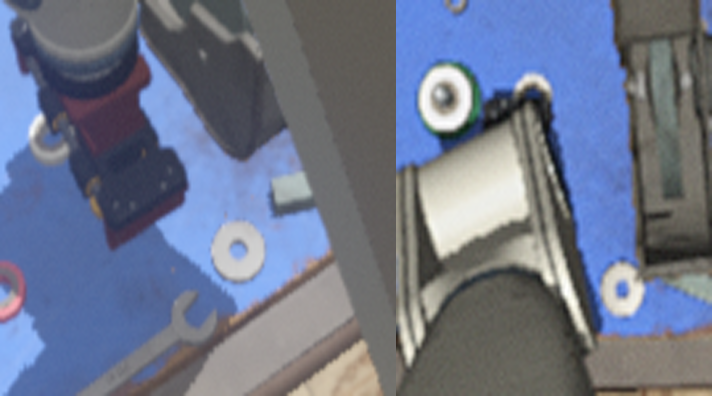

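```bash
python3 - <<'E'
from h import *
d=ctrl.get_image('side');im=d['img']
for z in (56,60,64): print(z,proj(d,(431.4,179.4,z)))
for q in((0,15),(0,-15),(-15,0),(15,0)): print(q,proj(d,(431.4+q[0],179.4+q[1],61)))
h=cv2.cvtColor(im,cv2.COLOR_RGB2HSV);m=(h[...,0]>14)&(h[...,0]<30)&(h[...,1]>110)
ys,xs=np.nonzero(m[225:275,195:240]);print(list(zip(xs+195,ys+225)))
s=im[215:275,190:250,::-1];cv2.imwrite('pics/s6.png',cv2.resize(s,None,fx=10,fy=10,interpolation=cv2.INTER_CUBIC))
E
```

```text
56 [220.64617207 252.12149882]
60 [220.4976258  251.19601096]
64 [220.34816998 250.26485631]
(0, 15) [214.56015692 254.02481334]
(0, -15) [226.30526936 247.93137154]
(-15, 0) [223.64141544 255.88251087]
(15, 0) [217.32988673 246.12325227]
[]
```

View pics/s6.png

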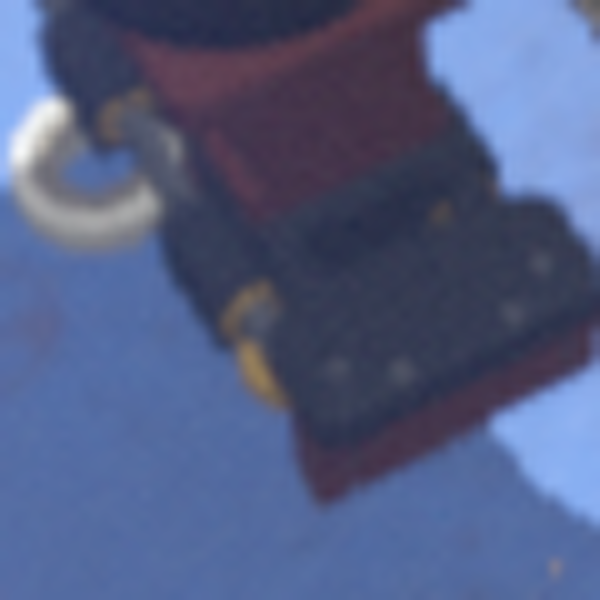

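send_rows(commands=[{"translation": [0, 0, 0.1], "twist": [0, 0, 0]}, {"translation": [0, 0, 0.2], "twist": [0, 0, 0]}, {"translation": [0.03, 0.03, 0.25], "twist": [0, 0, 0]}, {"translation": [0.1, 0.1, 0.25], "twist": [0, 0, 0]}, {"translation": [0.2, 0.2, 0.25], "twist": [0, 0, 0]}, {"translation": [0.3, 0.3, 0.25], "twist": [0, 0, 0]}, {"translation": [0.4, 0.4, 0.25], "twist": [0, 0, 0]}, {"translation": [0.5, 0.5, 0.25], "twist": [0, 0, 0]}, {"translation": [0.6, 0.6, 0.25], "twist": [0, 0, 0]}, {"translation": [0.7, 0.7, 0.25], "twist": [0, 0, 0]}])

```text
t: 28.05
ee_pos: [502.0, 250.3, 269.4]
orientation: [-2.221, -2.222, 0.0]
ft_force: [0.0, -0.5, -0.2]
width: 28.1
```

send_rows(commands=[{"translation": [0.1, 0.09, 0], "twist": [0, 0, 0]}, {"translation": [0.2, 0.17, 0], "twist": [0, 0, 0]}, {"translation": [0.29, 0.24, 0], "twist": [0, 0, 0]}, {"translation": [0.36, 0.29, 0], "twist": [0, 0, 0]}, {"translation": [0.384, 0.305, 0], "twist": [0, 0, 0]}, {"translation": [0.384, 0.305, 0], "twist": [0, 0, 0]}, {"translation": [0.384, 0.305, 0], "twist": [0, 0, 0]}, {"translation": [0.384, 0.305, -0.04], "twist": [0, 0, 0]}, {"translation": [0.384, 0.305, -0.08], "twist": [0, 0, 0]}, {"translation": [0.384, 0.305, -0.12], "twist": [0, 0, 0]}])

```text
t: 29.05
ee_pos: [539.4, 279.7, 257.2]
orientation: [-2.221, -2.221, 0.001]
ft_force: [-0.5, 0.5, -0.8]
width: 28.3
```

send_rows(commands=[{"translation": [0, 0, -0.03], "twist": [0, 0, 0]}, {"translation": [0, 0, -0.06], "twist": [0, 0, 0]}, {"translation": [0, 0, -0.08], "twist": [0, 0, 0]}, {"translation": [0, 0, -0.1], "twist": [0, 0, 0]}, {"translation": [0, 0, -0.12], "twist": [0, 0, 0]}, {"translation": [0, 0, -0.14], "twist": [0, 0, 0]}, {"translation": [0, 0, -0.16], "twist": [0, 0, 0]}, {"translation": [0, 0, -0.18], "twist": [0, 0, 0]}, {"translation": [0, 0, -0.2], "twist": [0, 0, 0]}, {"translation": [0, 0, -0.2], "twist": [0, 0, 0]}])

```text
t: 30.05
ee_pos: [539.5, 279.8, 237.4]
orientation: [-2.221, -2.221, 0.001]
ft_force: [0.4, 1.2, 0.2]
width: 28.0
```

```bash
python3 - <<'E'
from h import *
o=ctrl.get_obs();print(o['t'],o['ee_pos'],o['width'],o['ft_force'])
d=ctrl.get_image('side');s=d['img'][200:280,120:220,::-1]
cv2.imwrite('pics/s7.png',cv2.resize(s,None,fx=7,fy=7,interpolation=cv2.INTER_CUBIC))
E
```

```text
30.05 [539.46870799 279.81686422 237.36798943] 28.019734141571746 [0.40191973 1.19052027 0.21828042]
```

send_rows(commands=[{"translation": [0, 0, -0.025], "twist": [0, 0, 0]}, {"translation": [0, 0, -0.05], "twist": [0, 0, 0]}, {"translation": [0, 0, -0.075], "twist": [0, 0, 0]}, {"translation": [0, 0, -0.1], "twist": [0, 0, 0]}, {"translation": [0, 0, -0.125], "twist": [0, 0, 0]}, {"translation": [0, 0, -0.15], "twist": [0, 0, 0]}, {"translation": [0, 0, -0.17], "twist": [0, 0, 0]}, {"translation": [0, 0, -0.19], "twist": [0, 0, 0]}, {"translation": [0, 0, -0.205], "twist": [0, 0, 0]}, {"translation": [0, 0, -0.215], "twist": [0, 0, 0]}])

```text
t: 31.1
ee_pos: [539.6, 279.8, 216.0]
orientation: [-2.221, -2.221, 0.0]
ft_force: [-0.2, 0.3, -1.2]
width: 27.9
```

send_rows(commands=[{"translation": [0, 0, -0.004], "twist": [0, 0, 0]}, {"translation": [0, 0, -0.008], "twist": [0, 0, 0]}, {"translation": [0, 0, -0.01], "twist": [0, 0, 0]}, {"translation": [0, 0, -0.012], "twist": [0, 0, 0]}, {"translation": [0, 0, -0.012], "twist": [0, 0, 0]}, {"translation": [0, 0, -0.012], "twist": [0, 0, 0]}, {"translation": [0, 0, -0.012], "twist": [0, 0, 0]}, {"translation": [0, 0, -0.012], "twist": [0, 0, 0]}, {"translation": [0, 0, -0.012], "twist": [0, 0, 0]}, {"translation": [0, 0, -0.012], "twist": [0, 0, 0]}])

```text
t: 32.1
ee_pos: [539.6, 279.8, 215.0]
orientation: [-2.221, -2.221, 0.0]
ft_force: [-0.2, 0.9, -0.1]
width: 28.5
```

send_rows(commands=[{"translation": [0, 0, -0.003], "twist": [0, 0, 0]}, {"translation": [0, 0, -0.006], "twist": [0, 0, 0]}, {"translation": [0, 0, -0.008], "twist": [0, 0, 0]}, {"translation": [0, 0, -0.008], "twist": [0, 0, 0]}, {"translation": [0, 0, -0.008], "twist": [0, 0, 0]}, {"translation": [0, 0, -0.008], "twist": [0, 0, 0]}, {"translation": [0, 0, -0.008], "twist": [0, 0, 0]}, {"translation": [0, 0, -0.008], "twist": [0, 0, 0]}, {"translation": [0, 0, -0.008], "twist": [0, 0, 0]}, {"translation": [0, 0, -0.008], "twist": [0, 0, 0]}])

```text
t: 33.1
ee_pos: [539.6, 279.9, 214.6]
orientation: [2.221, 2.221, 0.0]
ft_force: [-1.5, -1.1, 5.7]
width: 28.4
```

send_rows(commands=[{"translation": [0, 0, 0], "twist": [0, 0, 0]}, {"translation": [0, 0, 0], "twist": [0, 0, 0]}, {"translation": [0, 0, 0], "twist": [0, 0, 0]}, {"translation": [0, 0, 0], "twist": [0, 0, 0]}, {"translation": [0, 0, 0], "twist": [0, 0, 0]}, {"translation": [0, 0, 0.15], "twist": [0, 0, 0]}, {"translation": [0, 0, 0.3], "twist": [0, 0, 0]}, {"translation": [0, 0, 0.5], "twist": [0, 0, 0]}, {"translation": [0, 0, 0.7], "twist": [0, 0, 0]}, {"translation": [0, 0, 0.8], "twist": [0, 0, 0]}], grip=-0.8)

```text
t: 34.1
ee_pos: [540.2, 280.1, 297.4]
orientation: [2.221, 2.22, 0.006]
ft_force: [-0.1, -1.1, 0.1]
width: 79.1
```

send_rows(commands=[{"translation": [0, -0.07, 0], "twist": [0, 0, 0]}, {"translation": [0, -0.17, 0], "twist": [0, 0, 0]}, {"translation": [0, -0.3, 0], "twist": [0, 0, 0]}, {"translation": [0, -0.43, 0], "twist": [0, 0, 0]}, {"translation": [0, -0.56, 0], "twist": [0, 0, 0]}, {"translation": [0, -0.69, 0], "twist": [0, 0, 0]}, {"translation": [0, -0.8, 0], "twist": [0, 0, 0]}, {"translation": [0, -0.88, 0], "twist": [0, 0, 0]}, {"translation": [0.004, -0.93, 0], "twist": [0, 0, 0]}, {"translation": [0.004, -0.948, -0.09], "twist": [0, 0, 0]}])

```text
t: 35.1
ee_pos: [540.6, 184.7, 285.9]
orientation: [2.221, 2.22, 0.003]
ft_force: [-0.6, -0.4, -0.0]
width: 78.8
```

send_rows(commands=[{"translation": [0, 0, -0.12], "twist": [0, 0, 0]}, {"translation": [0, 0, -0.24], "twist": [0, 0, 0]}, {"translation": [0, 0, -0.36], "twist": [0, 0, 0]}, {"translation": [0, 0, -0.48], "twist": [0, 0, 0]}, {"translation": [0, 0, -0.6], "twist": [0, 0, 0]}, {"translation": [0, 0, -0.72], "twist": [0, 0, 0]}, {"translation": [0, 0, -0.84], "twist": [0, 0, 0]}, {"translation": [0, 0, -0.92], "twist": [0, 0, 0]}, {"translation": [0, 0, -0.97], "twist": [0, 0, 0]}, {"translation": [0, 0, -1], "twist": [0, 0, 0]}])

```text
t: 36.1
ee_pos: [540.0, 185.0, 184.7]
orientation: [-2.221, -2.221, 0.0]
ft_force: [0.1, 0.0, 0.0]
width: 79.0
```

send_rows(commands=[{"translation": [0, 0, 0], "twist": [0, 0, 0]}, {"translation": [0, 0, 0], "twist": [0, 0, 0]}, {"translation": [0, 0, 0], "twist": [0, 0, 0]}, {"translation": [0, 0, 0], "twist": [0, 0, 0]}, {"translation": [0, 0, 0], "twist": [0, 0, 0]}, {"translation": [0, 0, 0], "twist": [0, 0, 0]}, {"translation": [0, 0, 0], "twist": [0, 0, 0]}, {"translation": [0, 0, 0], "twist": [0, 0, 0]}, {"translation": [0, 0, 0], "twist": [0, 0, 0]}, {"translation": [0, 0, 0], "twist": [0, 0, 0]}], grip=1)

```text
t: 37.1
ee_pos: [540.1, 185.1, 185.5]
orientation: [2.221, 2.221, 0.001]
ft_force: [-0.1, 0.5, 4.4]
width: 43.3
```

```bash
python3 - <<'E'
from h import *
o=ctrl.get_obs();print(o['t'],o['ee_pos'],o['width'],o['ft_force'])
d=ctrl.get_image('side');s=d['img'][200:280,120:220,::-1]
cv2.imwrite('pics/s8.png',cv2.resize(s,None,fx=7,fy=7,interpolation=cv2.INTER_CUBIC))
E
```

```text
37.1 [540.12590796 185.07869114 185.46732094] 43.290553615591676 [-0.10300826  0.46722778  4.36615142]
```

View pics/s8.png

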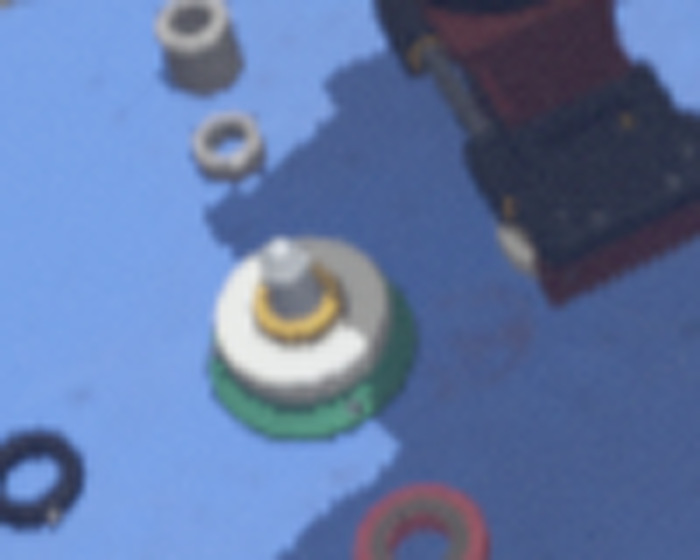

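send_rows(commands=[{"translation": [0, 0, 0.02], "twist": [0, 0, 0]}, {"translation": [0, 0, 0.05], "twist": [0, 0, 0]}, {"translation": [0, 0, 0.12], "twist": [0, 0, 0]}, {"translation": [0, 0, 0.24], "twist": [0, 0, 0]}, {"translation": [0, 0, 0.36], "twist": [0, 0, 0]}, {"translation": [0, 0, 0.48], "twist": [0, 0, 0]}, {"translation": [0, 0, 0.6], "twist": [0, 0, 0]}, {"translation": [0, 0, 0.72], "twist": [0, 0, 0]}, {"translation": [0, 0, 0.8], "twist": [0, 0, 0]}, {"translation": [0, 0, 0.84], "twist": [0, 0, 0]}])

```text
t: 38.15
ee_pos: [540.2, 185.1, 270.4]
orientation: [2.221, 2.221, 0.002]
ft_force: [-0.5, -0.0, -1.3]
width: 43.3
```

send_rows(commands=[{"translation": [0, 0.07, 0], "twist": [0, 0, 0]}, {"translation": [0, 0.17, 0], "twist": [0, 0, 0]}, {"translation": [0, 0.28, 0], "twist": [0, 0, 0]}, {"translation": [-0.004, 0.4, 0], "twist": [0, 0, 0]}, {"translation": [-0.004, 0.52, 0], "twist": [0, 0, 0]}, {"translation": [-0.004, 0.64, 0], "twist": [0, 0, 0]}, {"translation": [-0.004, 0.76, 0], "twist": [0, 0, 0]}, {"translation": [-0.004, 0.86, 0], "twist": [0, 0, 0]}, {"translation": [-0.004, 0.92, 0], "twist": [0, 0, 0]}, {"translation": [-0.004, 0.948, 0], "twist": [0, 0, 0]}])

```text
t: 39.15
ee_pos: [539.5, 280.5, 269.2]
orientation: [2.221, 2.222, 0.0]
ft_force: [-0.3, -0.4, -0.3]
width: 43.4
```

```bash
python3 - <<'E'
from h import *
o=ctrl.get_obs();print(o['t'],o['ee_pos'],o['width'],o['ft_force'])
d=ctrl.get_image('side');s=d['img'][190:270,120:220,::-1]
cv2.imwrite('pics/s9.png',cv2.resize(s,None,fx=7,fy=7,interpolation=cv2.INTER_CUBIC))
E
```

```text
39.15 [539.54760511 280.53349298 269.1783872 ] 43.43667052476792 [-0.27492487 -0.40319067 -0.34331638]
```

View pics/s9.png

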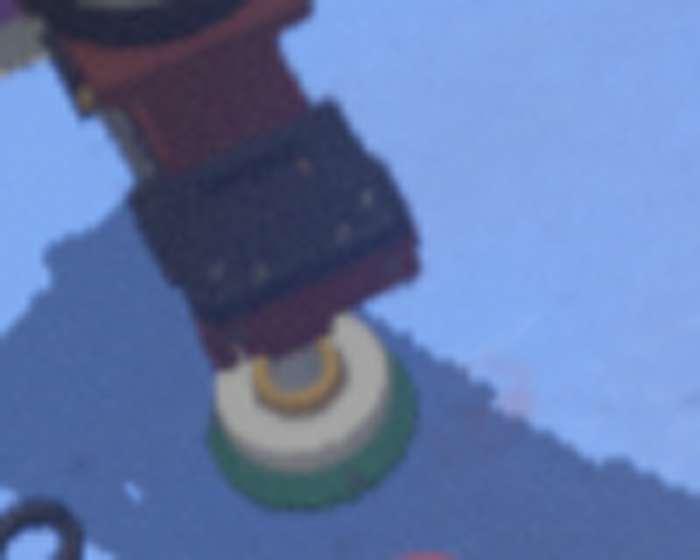

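send_rows(commands=[{"translation": [0, 0, -0.04], "twist": [0, 0, 0]}, {"translation": [0, 0, -0.08], "twist": [0, 0, 0]}, {"translation": [0, 0, -0.12], "twist": [0, 0, 0]}, {"translation": [0, 0, -0.16], "twist": [0, 0, 0]}, {"translation": [0, 0, -0.18], "twist": [0, 0, 0]}, {"translation": [0, 0, -0.2], "twist": [0, 0, 0]}, {"translation": [0, 0, -0.22], "twist": [0, 0, 0]}, {"translation": [0, 0, -0.24], "twist": [0, 0, 0]}, {"translation": [0, 0, -0.27], "twist": [0, 0, 0]}, {"translation": [0, 0, -0.3], "twist": [0, 0, 0]}])

```text
t: 40.2
ee_pos: [539.6, 279.8, 239.0]
orientation: [2.221, 2.221, 0.0]
ft_force: [0.3, -0.5, 0.6]
width: 43.5
```

send_rows(commands=[{"translation": [0, 0, -0.02], "twist": [0, 0, 0]}, {"translation": [0, 0, -0.04], "twist": [0, 0, 0]}, {"translation": [0, 0, -0.06], "twist": [0, 0, 0]}, {"translation": [0, 0, -0.08], "twist": [0, 0, 0]}, {"translation": [0, 0, -0.1], "twist": [0, 0, 0]}, {"translation": [0, 0, -0.115], "twist": [0, 0, 0]}, {"translation": [0, 0, -0.13], "twist": [0, 0, 0]}, {"translation": [0, 0, -0.14], "twist": [0, 0, 0]}, {"translation": [0, 0, -0.145], "twist": [0, 0, 0]}, {"translation": [0, 0, -0.148], "twist": [0, 0, 0]}])

```text
t: 41.2
ee_pos: [539.6, 279.9, 224.4]
orientation: [2.221, 2.221, 0.0]
ft_force: [0.2, 0.2, 0.7]
width: 43.0
```

send_rows(commands=[{"translation": [0, 0, -0.003], "twist": [0, 0, 0]}, {"translation": [0, 0, -0.006], "twist": [0, 0, 0]}, {"translation": [0, 0, -0.009], "twist": [0, 0, 0]}, {"translation": [0, 0, -0.012], "twist": [0, 0, 0]}, {"translation": [0, 0, -0.012], "twist": [0, 0, 0]}, {"translation": [0, 0, -0.012], "twist": [0, 0, 0]}, {"translation": [0, 0, -0.012], "twist": [0, 0, 0]}, {"translation": [0, 0, -0.012], "twist": [0, 0, 0]}, {"translation": [0, 0, -0.012], "twist": [0, 0, 0]}, {"translation": [0, 0, -0.012], "twist": [0, 0, 0]}])

```text
t: 42.2
ee_pos: [539.6, 279.9, 223.4]
orientation: [2.221, 2.221, 0.0]
ft_force: [-1.7, -0.7, 5.6]
width: 43.3
```

send_rows(commands=[{"translation": [0, 0, 0], "twist": [0, 0, 0]}, {"translation": [0, 0, 0], "twist": [0, 0, 0]}, {"translation": [0, 0, 0], "twist": [0, 0, 0]}, {"translation": [0, 0, 0], "twist": [0, 0, 0]}, {"translation": [0, 0, 0], "twist": [0, 0, 0]}, {"translation": [0, 0, 0.15], "twist": [0, 0, 0]}, {"translation": [0, 0, 0.3], "twist": [0, 0, 0]}, {"translation": [0, 0, 0.5], "twist": [0, 0, 0]}, {"translation": [0, 0, 0.7], "twist": [0, 0, 0]}, {"translation": [0, 0, 0.8], "twist": [0, 0, 0]}], grip=-0.8)

```text
t: 43.2
ee_pos: [540.2, 280.1, 306.4]
orientation: [2.221, 2.22, 0.006]
ft_force: [0.5, 0.6, -0.3]
width: 79.1
```

send_rows(commands=[{"translation": [0, 0.07, 0], "twist": [0, 0, 0]}, {"translation": [0, 0.17, 0], "twist": [0, 0, 0]}, {"translation": [0, 0.3, 0], "twist": [0, 0, 0]}, {"translation": [0, 0.43, 0], "twist": [0, 0, 0]}, {"translation": [0.01, 0.56, 0], "twist": [0, 0, 0]}, {"translation": [0.019, 0.69, 0], "twist": [0, 0, 0]}, {"translation": [0.019, 0.8, 0], "twist": [0, 0, 0]}, {"translation": [0.019, 0.9, 0], "twist": [0, 0, 0]}, {"translation": [0.019, 0.97, -0.1], "twist": [0, 0, 0]}, {"translation": [0.019, 1, -0.2], "twist": [0, 0, 0]}])

```text
t: 44.2
ee_pos: [541.4, 380.6, 282.6]
orientation: [2.221, 2.222, 0.001]
ft_force: [-0.4, -0.6, -0.5]
width: 78.8
```

send_rows(commands=[{"translation": [0, 0.013, -0.12], "twist": [0, 0, 0]}, {"translation": [0, 0.013, -0.24], "twist": [0, 0, 0]}, {"translation": [0, 0.013, -0.36], "twist": [0, 0, 0]}, {"translation": [0, 0.013, -0.48], "twist": [0, 0, 0]}, {"translation": [0, 0.013, -0.6], "twist": [0, 0, 0]}, {"translation": [0, 0.013, -0.72], "twist": [0, 0, 0]}, {"translation": [0, 0.013, -0.84], "twist": [0, 0, 0]}, {"translation": [0, 0.013, -0.92], "twist": [0, 0, 0]}, {"translation": [0, 0.013, -0.97], "twist": [0, 0, 0]}, {"translation": [0, 0.013, -0.983], "twist": [0, 0, 0]}])

```text
t: 45.2
ee_pos: [541.4, 381.1, 184.2]
orientation: [-2.221, -2.221, 0.001]
ft_force: [0.1, 0.1, -0.0]
width: 79.4
```

send_rows(commands=[{"translation": [0, 0, 0], "twist": [0, 0, 0]}, {"translation": [0, 0, 0], "twist": [0, 0, 0]}, {"translation": [0, 0, 0], "twist": [0, 0, 0]}, {"translation": [0, 0, 0], "twist": [0, 0, 0]}, {"translation": [0, 0, 0], "twist": [0, 0, 0]}, {"translation": [0, 0, 0], "twist": [0, 0, 0]}, {"translation": [0, 0, 0], "twist": [0, 0, 0]}, {"translation": [0, 0, 0], "twist": [0, 0, 0]}, {"translation": [0, 0, 0], "twist": [0, 0, 0]}, {"translation": [0, 0, 0], "twist": [0, 0, 0]}], grip=1)

```text
t: 46.2
ee_pos: [541.5, 381.2, 185.0]
orientation: [2.222, 2.221, 0.0]
ft_force: [-0.3, 0.3, 2.1]
width: 33.0
```

```bash
python3 - <<'E'
from h import *
o=ctrl.get_obs();print(o['t'],o['ee_pos'],o['width'],o['ft_force'])
d=ctrl.get_image('side');s=d['img'][200:300,80:220,::-1]
cv2.imwrite('pics/s10.png',cv2.resize(s,None,fx=5,fy=5,interpolation=cv2.INTER_CUBIC))
E
```

```text
46.2 [541.53886645 381.17253036 185.01079925] 33.02353846957382 [-0.29969395  0.33907228  2.06624996]
```

View pics/s10.png

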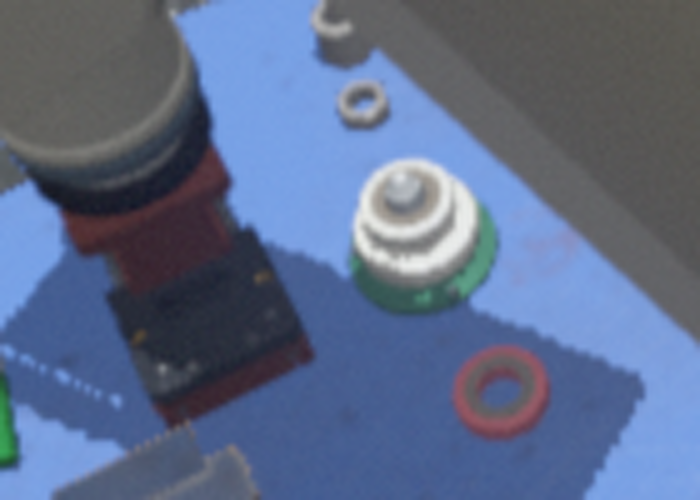

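send_rows(commands=[{"translation": [0, 0, 0.02], "twist": [0, 0, 0]}, {"translation": [0, 0, 0.05], "twist": [0, 0, 0]}, {"translation": [0, 0, 0.12], "twist": [0, 0, 0]}, {"translation": [0, 0, 0.24], "twist": [0, 0, 0]}, {"translation": [0, 0, 0.36], "twist": [0, 0, 0]}, {"translation": [0, 0, 0.48], "twist": [0, 0, 0]}, {"translation": [0, 0, 0.6], "twist": [0, 0, 0]}, {"translation": [0, 0, 0.72], "twist": [0, 0, 0]}, {"translation": [0, 0, 0.8], "twist": [0, 0, 0]}, {"translation": [0, 0, 0.84], "twist": [0, 0, 0]}])

```text
t: 47.25
ee_pos: [541.7, 381.3, 270.2]
orientation: [2.221, 2.221, 0.002]
ft_force: [-0.5, -0.7, -0.6]
width: 33.1
```

send_rows(commands=[{"translation": [0, -0.07, 0], "twist": [0, 0, 0]}, {"translation": [0, -0.17, 0], "twist": [0, 0, 0]}, {"translation": [0, -0.28, 0], "twist": [0, 0, 0]}, {"translation": [-0.01, -0.4, 0], "twist": [0, 0, 0]}, {"translation": [-0.019, -0.52, 0], "twist": [0, 0, 0]}, {"translation": [-0.019, -0.64, 0], "twist": [0, 0, 0]}, {"translation": [-0.019, -0.76, 0], "twist": [0, 0, 0]}, {"translation": [-0.019, -0.88, 0], "twist": [0, 0, 0]}, {"translation": [-0.019, -0.96, 0], "twist": [0, 0, 0]}, {"translation": [-0.019, -1, 0], "twist": [0, 0, 0]}])

```text
t: 48.25
ee_pos: [539.7, 280.2, 268.9]
orientation: [-2.222, -2.221, 0.0]
ft_force: [-0.2, -0.4, -0.7]
width: 33.5
```

send_rows(commands=[{"translation": [0, -0.013, 0], "twist": [0, 0, 0]}, {"translation": [0, -0.013, 0], "twist": [0, 0, 0]}, {"translation": [0, -0.013, -0.03], "twist": [0, 0, 0]}, {"translation": [0, -0.013, -0.06], "twist": [0, 0, 0]}, {"translation": [0, -0.013, -0.09], "twist": [0, 0, 0]}, {"translation": [0, -0.013, -0.12], "twist": [0, 0, 0]}, {"translation": [0, -0.013, -0.15], "twist": [0, 0, 0]}, {"translation": [0, -0.013, -0.18], "twist": [0, 0, 0]}, {"translation": [0, -0.013, -0.2], "twist": [0, 0, 0]}, {"translation": [0, -0.013, -0.22], "twist": [0, 0, 0]}])

```text
t: 49.25
ee_pos: [539.6, 279.8, 246.6]
orientation: [-2.221, -2.221, 0.0]
ft_force: [0.7, -0.7, -0.5]
width: 33.3
```

send_rows(commands=[{"translation": [0, 0, -0.015], "twist": [0, 0, 0]}, {"translation": [0, 0, -0.03], "twist": [0, 0, 0]}, {"translation": [0, 0, -0.045], "twist": [0, 0, 0]}, {"translation": [0, 0, -0.06], "twist": [0, 0, 0]}, {"translation": [0, 0, -0.07], "twist": [0, 0, 0]}, {"translation": [0, 0, -0.08], "twist": [0, 0, 0]}, {"translation": [0, 0, -0.09], "twist": [0, 0, 0]}, {"translation": [0, 0, -0.1], "twist": [0, 0, 0]}, {"translation": [0, 0, -0.105], "twist": [0, 0, 0]}, {"translation": [0, 0, -0.108], "twist": [0, 0, 0]}])

```text
t: 50.25
ee_pos: [539.6, 279.8, 236.0]
orientation: [-2.221, -2.221, 0.0]
ft_force: [0.3, -0.2, -0.3]
width: 32.9
```

send_rows(commands=[{"translation": [0, 0, -0.003], "twist": [0, 0, 0]}, {"translation": [0, 0, -0.006], "twist": [0, 0, 0]}, {"translation": [0, 0, -0.009], "twist": [0, 0, 0]}, {"translation": [0, 0, -0.012], "twist": [0, 0, 0]}, {"translation": [0, 0, -0.013], "twist": [0, 0, 0]}, {"translation": [0, 0, -0.013], "twist": [0, 0, 0]}, {"translation": [0, 0, -0.013], "twist": [0, 0, 0]}, {"translation": [0, 0, -0.013], "twist": [0, 0, 0]}, {"translation": [0, 0, -0.013], "twist": [0, 0, 0]}, {"translation": [0, 0, -0.013], "twist": [0, 0, 0]}])

```text
t: 51.25
ee_pos: [539.6, 279.9, 234.9]
orientation: [2.221, 2.221, 0.0]
ft_force: [-1.2, -0.2, 3.2]
width: 32.9
```

Seated (3 N). Release, rise and move off to look.

send_rows(commands=[{"translation": [0, 0, 0], "twist": [0, 0, 0]}, {"translation": [0, 0, 0], "twist": [0, 0, 0]}, {"translation": [0, 0, 0], "twist": [0, 0, 0]}, {"translation": [0, 0, 0], "twist": [0, 0, 0]}, {"translation": [0, 0, 0], "twist": [0, 0, 0]}, {"translation": [0, 0, 0.15], "twist": [0, 0, 0]}, {"translation": [0, 0, 0.3], "twist": [0, 0, 0]}, {"translation": [0, 0, 0.5], "twist": [0, 0, 0]}, {"translation": [0, 0, 0.7], "twist": [0, 0, 0]}, {"translation": [0, 0, 0.8], "twist": [0, 0, 0]}], grip=-0.8)

```text
t: 52.25
ee_pos: [540.2, 280.1, 318.1]
orientation: [2.22, 2.22, 0.006]
ft_force: [0.2, -0.3, -0.0]
width: 78.9
```

send_rows(commands=[{"translation": [0, -0.07, 0.05], "twist": [0, 0, 0]}, {"translation": [0, -0.17, 0.1], "twist": [0, 0, 0]}, {"translation": [0, -0.3, 0.1], "twist": [0, 0, 0]}, {"translation": [0, -0.43, 0.1], "twist": [0, 0, 0]}, {"translation": [0, -0.56, 0.1], "twist": [0, 0, 0]}, {"translation": [0, -0.69, 0.1], "twist": [0, 0, 0]}, {"translation": [0, -0.8, 0.1], "twist": [0, 0, 0]}, {"translation": [0, -0.9, 0.1], "twist": [0, 0, 0]}, {"translation": [0, -0.95, 0.1], "twist": [0, 0, 0]}, {"translation": [0, -0.95, 0.1], "twist": [0, 0, 0]}])

```text
t: 53.25
ee_pos: [539.7, 184.2, 324.8]
orientation: [-2.222, -2.22, 0.0]
ft_force: [0.7, 0.5, 0.9]
width: 78.9
```

```bash
python3 - <<'E'
from h import *
o=ctrl.get_obs();print(o['t'],o['ee_pos'],o['ft_force'])
d=ctrl.get_image('side');s=cv2.resize(d['img'][210:290,120:220,::-1],(500,400),interpolation=cv2.INTER_CUBIC)
print([proj(d,(539.6,280,z)).round(1) for z in(16,30,60,66)])
t=cv2.resize(ctrl.get_image('top')['img'][155:225,155:220,::-1],(300,400),interpolation=cv2.INTER_CUBIC)
cv2.imwrite('pics/s11.png',np.hstack([s,t]))
E
```

```text
53.25 [539.65238411 184.18485158 324.75748238] [0.7118418  0.50640926 0.86627271]
[array([163.4, 246.9]), array([162.4, 243.8]), array([160. , 236.8]), array([159.5, 235.4])]
```

View pics/s11.png

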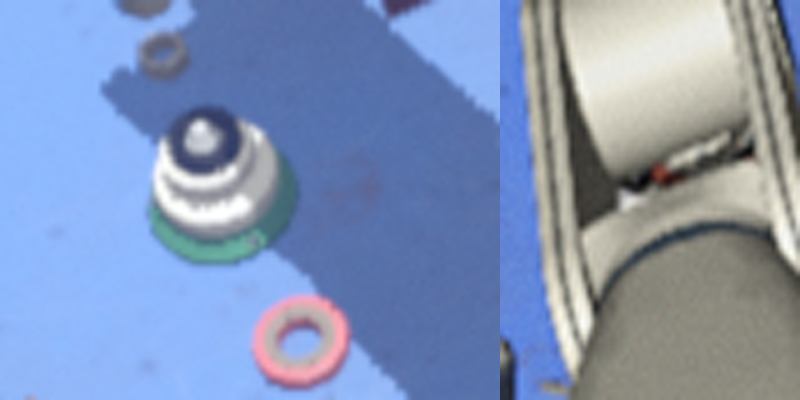

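```bash
python3 -c "
from workcell import ctrl
print(ctrl.close_job())"
```

```text
the job is handed in; nothing more can be done
None
```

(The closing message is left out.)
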